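# Free a sprung roll spindle with its forked key

### The job

The paper roll in the holder has run out. Take the forked key from its wooden block, straddle the pin of the spindle with it and press the collar sideways against the spring, gently and no harder than needed, until the pin leaves the lug; then, with the key, swing the spindle out to the front by a good 20 degrees so that a new roll can be slipped on. Put the key back fully home in its block, and leave the other things alone.

Things in the scene. Friction and masses are not known exactly. Their poses are not given: they have to be found in the camera images.
- holder: countertop roll holder, fixed: wooden base 110 x 340 x 16 mm, a steel yoke at one end and a flat steel lug at the other; origin under the middle of the base on the worktop, x to its back, y along the base towards the yoke (lug at -y), z up. The spindle's axis lies 78 mm above the worktop, over the middle line of the base
- spindle (a joint): swing of the spindle about the upright pivot in the yoke, rad: 0 in the lug, growing as its free end swings to the front (-x of the holder, towards the robot), at most 1.4; it stays where it is left. The spindle is a steel bar 26 mm across with an empty cardboard tube, 42 mm across, on it
- bar_end (a point): middle of the bar's free end face, 273 mm from the pivot. A sprung pin with a collar (disc 20 mm across, 4 mm thick) stands out of it; the collar's outer face is 283.6 mm from the pivot. From there the pin, 6 mm thick, runs 11.6 mm to the lug and 6 mm into it. The collar travels 6.6 mm till it bottoms on the bar: about 5.4 N at the start, 11.3 N at the bottom, then rigid. Find both by feel
- lug_hole (a point): middle of the lug's hole (8 mm) on its inner face, 295.2 mm from the pivot. The lug is an upright plate 24 mm wide, 5 mm thick, its top 94 mm above the worktop (16 mm above the axis); axes as the holder's
- pivot (a point): the spindle's upright pivot in the yoke, at the height of the axis, 301.2 mm from the tip of the pin; the yoke's top is 96 mm above the worktop. A tall coffee maker stands behind this end
- key: loose forked key, 98 mm tall, tines down: flat steel blade 24 mm wide (x) and 4 mm thick (y) ending in two tines 7 mm wide with a 10 mm slot 20 mm deep between them, a steel collar plate 34 x 18 mm at 48 to 52 mm, and above it a flat black handle 30 (x) x 14 (y) mm from 52 to 98 mm. Origin between the tips of the tines, z up the handle. 90 g. Grip the handle firmly (50 N) across its 14 mm
- block: fixed wooden block 66 x 48 x 54 mm that the key stands in; origin under its middle, x along the slot, z up
- slot (a point): middle of the slot's mouth on the block's top, 54 mm above the worktop. The slot is 28 x 8 mm and goes right through; fully home, the key's collar plate sits on the block and the key's tips are 6 mm above the worktop; axes as the block's
- mug: white spotted mug standing behind the block, with a tall crock of kitchen tools to its right; origin under its middle
- glass: clear drinking glass, 93 mm tall, standing to the right near the sink; origin under its middle
- new_roll: new paper roll, 228 mm tall, standing behind the holder; origin under its middle
- jam_jar: jam jar, 115 mm tall, behind the mug; origin under its middle
Things that resemble listed ones, but are neither listed nor needed, are in the scene too. There is more than one size of the block; the one meant has the size given above.

How it is judged:
By the outcome, as a careful person would: the job done as asked, in the order asked, and still so for the second after the job is handed in, with the robot touching nothing.
It also fails if it takes over 54 s, if anything falls off the work surface, if the arm or the gripper's body presses on something with over 40 N, if the wrist force passes 120 N, or if a joint passes its speed limit or range.

### The arm

A 6-joint arm with a two-finger parallel gripper is mounted at the origin on a cart in front of the work surface, level with it; the furniture and walls round the work are solid. World frame = base frame: x ahead of the robot, y to its left, z up, the work surface at z = 0. Lengths are in m, angles in rad, forces in N, time in s.
With the tool pointing down it reaches from about 0.3 to 0.85 m from the base axis. Payload 5.4 kg.
Tool frame: the origin (TCP) lies at the centre of the arm's flange, where the gripper is bolted on; the fingertips stand 173 mm ahead of it and the grasp point (between the pads) lies 155 mm ahead of it; z points along the fingers, y is the line along which they close (so a half turn about z gives the same grasp; the last joint's range is limited). The gripper opens to 85 mm and grips with 20 to 120 N. Pads are 22 mm wide; open, the fingers measure 114 mm over their backs; the gripper's body (76 mm by 85 mm) begins 54 mm behind the grasp point. The pads swing forward as they close: fully open they stand 13 mm farther back than shut.
Start: joints at [-1.556, 0.158, 1.597, -0, 1.386, -0.21], TCP at [0.128, -0.561, 0.405] pointing down, gripper open.
Joint ranges: [-2.91, 2.91], [-0.94, 2.29], [0.18, 2.7], [-1.29, 4.43], [0.17, 2.64], [-3, 3]. Speed limits (rad/s): [2.57, 2.57, 3.14, 3.14, 3.14, 3.14].

### API

Orientations are given as a rotation vector (axis times angle).
In Python, from station import get_obs, optics, ctrl gives the robot as it stands.
- The arm moves only by the shell command python3 -m jog 'ROWS'. ROWS is a JSON object whose one key "series" holds a list that holds one entry, the list of rows, each a list of 7 numbers: the shift along the tool's x, y, z in m, then the turn, a rotation vector about the tool's x, y, z in degrees, then the opening, from 0 (shut) to 1 (fully open). A call has 1 to 12 rows; each row shifts and turns the commanded pose from where the row before left it, along the tool's axes as they then stand; what a row does not reach is not made up. A row lasts 1/8 s, in which the tool goes at most 62.5 mm and 10.7 degrees, less where a joint would pass 70% of its speed; a pose out of reach is approached as far as the arm can. A call is refused whole if a number of a shift passes 0.0625 or a number of a turn 10.7, either way. A call with a gripper value outside its range is refused whole. The fingers move at their own pace and stop on an object; the grip force is fixed at half the most. Time passes only in rows, so rows that do not move let the fingers close. It gives the time, the measured TCP pose, the force, the opening and the grip force at its end, in the units of the state.
- get_obs(): the state, without advancing time (a new reading comes with each control period).
- optics.camera(name): name is "side" or "top"; returns a dict with "pixels" (400x640x3 uint8, red, green, blue), "fx", "fy", "cx", "cy" (pixels), "R" (3x3) and "t" (3): a world point X has camera coordinates R X + t. Camera axes: x right, y down, z forward; pixel columns grow to the right and rows downward; lengths in m; the calibration is good to about 2 mm. A picture is of the moment at which its call begins. There is no depth.
- ctrl.finish_job(): hands the job in; it is judged then, once.
The state is a dict: "t": time; "q": joint angles; "qvel": joint speeds; "effort": joint torques, N m; "position": TCP position; "tool_rot": TCP orientation; "force": force on the tool from outside, world axes, zero at the start; "wrist_torque": the same for the moment, N m; "opening": finger opening in m; "grasp_force": force on a finger pad.
Only numpy, scipy, OpenCV 4.12 (cv2) and the standard library are available. Lean on these libraries where they do the work, as an engineer would, in place of code of your own. Each camera call takes 0.05 s, during which the arm holds its last target. There are 200 camera calls.

## Working session

There is one attempt and no reset: what is moved stays moved. The work goes in short steps, Python scripts to look and compute and a shell command to move; the robot and the scene stay as the last step left them, time stands still between calls to the robot, and variables do not carry over. Pictures are saved under pics/ and viewed, at most 10 in all, crops included, and the job is handed in when it is done.

```bash
mkdir -p pics; python3 - <<'E'
from station import get_obs, optics, ctrl
import cv2,pickle
o=get_obs();print({k:o[k] for k in('t','position','tool_rot','force','opening')})
d={}
for n in('side','top'):
    c=optics.camera(n);d[n]=c;cv2.imwrite(f'pics/{n}0.png',c['pixels'][:,:,::-1]);print(n,c['fx'],c['fy'],c['cx'],c['cy'],c['R'],c['t'])
pickle.dump(d,open('cam0.pkl','wb'))
E
```

```text
{'t': 0.0, 'position': array([ 0.12815659, -0.56024193,  0.40366426]), 'tool_rot': array([-3.11978485e+00, -3.52210702e-01, -2.92837016e-04]), 'force': array([-0.0630521 , -0.71012963, -0.08076341]), 'opening': 0.08532173459665443}
side 368.1045399274797 368.1045399274797 321.88595601298755 205.55782340622446 [[-0.84437348 -0.53545522 -0.01792001]
 [-0.33612708  0.55550091 -0.76055067]
 [ 0.41719541 -0.63616542 -0.64903124]] [0.41740529 0.32041836 0.65428909]
top 465.2932021983891 465.2932021983891 327.43154995241156 191.30905148792505 [[-0.01167258 -0.99986271 -0.01176037]
 [-0.98319733  0.01361914 -0.18203716]
 [ 0.18217233  0.00943792 -0.98322132]] [-0.10460237  0.57209116  1.37517503]
```

View pics/side0.png

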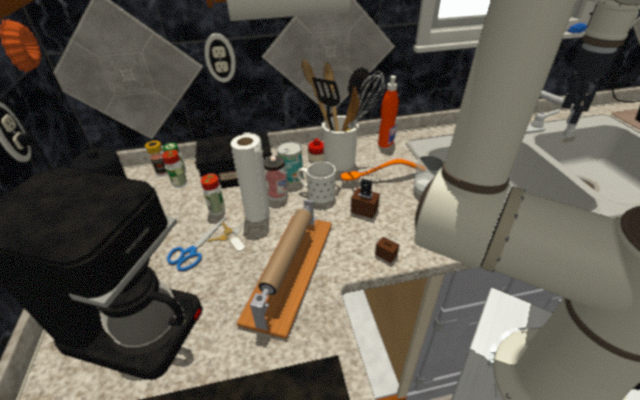

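View pics/top0.png

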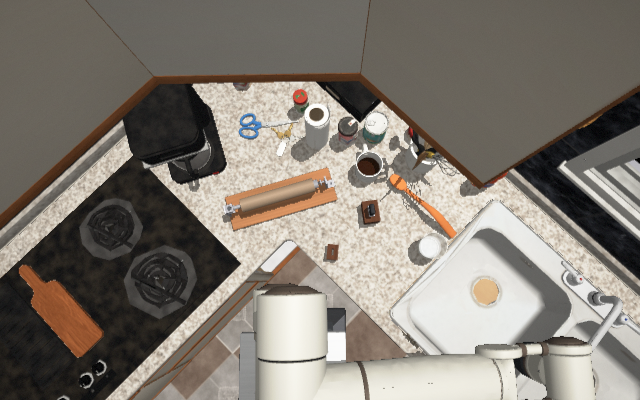

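The side view shows the yoke of the holder near (262,305), its lug near (310,212), and the block with the key at (366,200). In the top view they are at (228,212), (328,183) and (370,211). The smaller empty block, at (331,253), is a decoy. I'll zoom in next.

```bash
python3 - <<'E'
import cv2,pickle,numpy as np
d=pickle.load(open('cam0.pkl','rb'))
def crop(n,x,y,w,h,s):
    return cv2.resize(d[n]['pixels'][y:y+h,x:x+w,::-1],(w*s,h*s),interpolation=cv2.INTER_CUBIC)
a=crop('top',215,160,190,75,4)
b=crop('side',235,170,165,175,3)
cv2.imwrite('pics/a.png',a);cv2.imwrite('pics/b.png',b)
E
```

```text
(no output)
```

View pics/a.png

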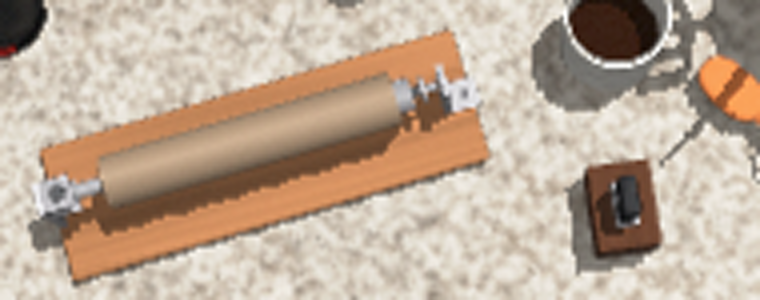

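View pics/b.png

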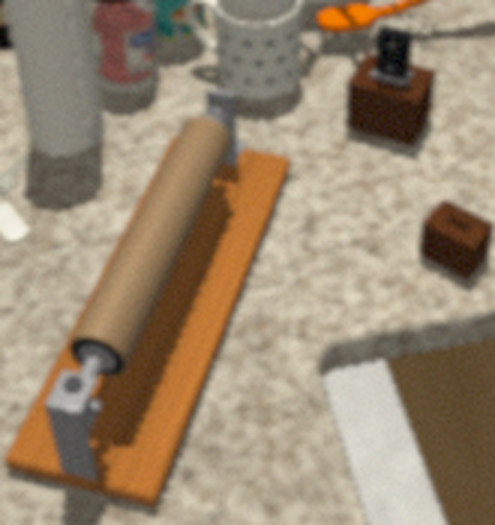

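The top crop shows the base corners at about (40,150), (453,30), (489,157) and (75,283), and the block's top face at (585,168) to (662,248) with the key handle in it. The side crop shows the same base with the yoke near and the lug far. I'll fit the planar poses from these points.

```bash
cat > h.py <<'E'
import numpy as np,pickle,cv2
from scipy.optimize import least_squares
from scipy.spatial.transform import Rotation as Ro
d=pickle.load(open('cam0.pkl','rb'))
def proj(n,X):
    c=d[n];p=np.atleast_2d(X)@np.array(c['R']).T+c['t']
    return np.c_[c['fx']*p[:,0]/p[:,2]+c['cx'],c['fy']*p[:,1]/p[:,2]+c['cy']]
def T(p,L): 
    L=np.atleast_2d(L);c,s=np.cos(p[2]),np.sin(p[2])
    return np.c_[p[0]+c*L[:,0]-s*L[:,1],p[1]+s*L[:,0]+c*L[:,1],L[:,2]]
A=lambda U:(np.array(U,float)+.5)/4-.5+[215,160]
B=lambda U:(np.array(U,float)+.5)/3-.5+[235,170]
def fit(p0,obs):
    f=lambda p:np.concatenate([(proj(n,T(p,L))-uv).ravel() for n,L,uv in obs])
    r=least_squares(f,p0,loss='soft_l1');return r.x,f(r.x)
E
python3 - <<'E'
from h import *
np.set_printoptions(precision=4,suppress=True)
b=lambda x,y,z:[x,y,z]
HT=('top',[b(.055,.17,.016),b(.055,-.17,.016),b(-.055,-.17,.016),b(-.055,.17,.016)],A([[40,150],[453,30],[489,157],[75,283]]))
HS=('side',[b(-.055,-.17,.016),b(-.055,.17,.016),b(.055,.17,.016)],B([[288,158],[156,490],[10,462]]))
for o in([HT],[HS],[HT,HS]):
    p,r=fit([.55,.1,.25],o);print('holder',p,r)
h=p
K=('top',[b(.033,.024,.054),b(.033,-.024,.054),b(-.033,-.024,.054),b(-.033,.024,.054)],A([[585,168],[648,160],[662,248],[600,258]]))
KS=('side',[b(-.033,.024,.054),b(-.033,-.024,.054),b(.033,-.024,.054),b(.033,.024,.054)],B([[350,92],[424,108],[434,68],[362,56]]))
for o in([K],[KS],[K,KS]):
    p,r=fit([.5,-.15,.1],o);print('block',p,r)
k=p
print('handle top pred top/side', (proj('top',T(k,[0,0,.104]))-[215,160])*4, (proj('side',T(k,[0,0,.104]))-[235,170])*3)
print('pivot',T(h,[0,.1412,.078])) 
for y in(.0,):
    pass
for nm,L in(('collar',[0,-.1424,.078]),('lug',[0,-.154,.078])):
    X=T(h,L);print(nm,X,(proj('top',X)-[215,160])*4,(proj('side',X)-[235,170])*3)
from station import get_obs
o=get_obs();R=Ro.from_rotvec(o['tool_rot']).as_matrix();print(R,o['q'],o['position'])
E
```

```text
holder [0.5575 0.0346 0.2797] [-0.3351 -0.0514 -0.0955 -0.5526  0.9873  0.395  -0.3049  0.1262]
holder [0.5608 0.0341 0.2975] [ 0.0696 -1.4293  1.1759  2.5972 -1.5898 -0.7866]
holder [0.5584 0.0346 0.2852] [-0.3464 -0.0396 -0.2775 -1.091   0.9858 -0.2136 -0.1274  0.0815  1.4572
 -0.6865  0.8831  3.4454 -1.6722 -0.5677]
block [ 0.5056 -0.242   0.1325] [ 0.1591  0.597  -0.0244  0.3338  0.0321 -0.349  -0.1655 -0.5557]
block [ 0.5064 -0.2394 -1.3506] [ 2.2839  1.9838 -4.5064  0.4389 -1.9561 -1.2092  4.9222 -0.6314]
block [ 0.5059 -0.2422  0.0842] [  0.6754   0.0628   0.5943   0.5441  -0.3882  -0.0077  -0.6907  -0.9717
  23.3389   4.5527   5.2249 -11.1589 -20.7824  -4.4808  -3.9181   9.4263]
handle top pred top/side [[627.8499 196.9433]] [[397.658   33.3001]]
pivot [[0.5187 0.1701 0.078 ]]
collar [[ 0.5985 -0.102   0.078 ]] [[435.8242  82.9993]] [[218.9161 110.5965]]
lug [[ 0.6017 -0.1131  0.078 ]] [[450.5009  78.5694]] [[223.1157 101.8848]]
[[ 0.9748  0.2229 -0.    ]
 [ 0.2229 -0.9748  0.0017]
 [ 0.0004 -0.0017 -1.    ]] [-1.5561  0.159   1.5981  0.      1.3862 -0.2101] [ 0.1282 -0.5603  0.4038]
```

```bash
python3 - <<'E'
from h import *
np.set_printoptions(precision=4,suppress=True)
b=lambda x,y,z:[x,y,z]
K=('top',[b(.033,.024,.054),b(.033,-.024,.054),b(-.033,-.024,.054),b(-.033,.024,.054)],A([[585,168],[648,160],[662,248],[600,258]]))
KS=('side',[b(.033,.024,.054),b(-.033,.024,.054),b(-.033,-.024,.054),b(.033,-.024,.054)],B([[350,92],[424,108],[434,68],[362,56]]))
for o in([KS],[K,KS]):
    p,r=fit([.5,-.24,.1],o);print('block',p,r)
# pivot on yoke top
f=lambda p:np.concatenate([(proj('top',[*p,.096])-A([58,194])).ravel(),(proj('side',[*p,.096])-B([74,384])).ravel()])
r=least_squares(f,[.5,.17]);print('pivot',r.x,r.fun)
h=np.array([.5577,.0346,.2815])
c,s=np.cos(h[2]),np.sin(h[2]);q=r.x-h[:2];pl=np.array([c*q[0]+s*q[1],-s*q[0]+c*q[1]]);print('local',pl)
py=pl[1]
def crop(n,x,y,w,hh,S):
    im=cv2.resize(d[n]['pixels'][y:y+hh,x:x+w,::-1],(w*S,hh*S),interpolation=cv2.INTER_CUBIC)
    def dot(L,col):
        u=(proj(n,T(h,L))[0]-[x,y]+.5)*S-.5;cv2.drawMarker(im,tuple(int(round(v)) for v in u),col,0,7,1)
    for off in(0,):
        dot([0,py-.273,.078],(0,255,0));dot([0,py-.2836,.078],(0,255,255))
        dot([.012,py-.2952,.094],(0,0,255));dot([-.012,py-.2952,.094],(0,0,255));dot([.012,py-.3002,.094],(255,0,255));dot([-.012,py-.3002,.094],(255,0,255))
        dot([-.055,-.17,.016],(255,0,0));dot([.055,-.17,.016],(255,0,0))
    return im
a=crop('top',305,163,40,37,10);e=crop('side',290,195,40,37,10)
cv2.imwrite('pics/lug.png',np.hstack([a,e]))
E
```

```text
block [ 0.5072 -0.2394  0.272 ] [-0.0256 -0.4056  0.0464 -1.4029 -0.0433  0.8474  0.0228  0.8285]
block [ 0.5065 -0.2409  0.1856] [-0.6958  0.8047 -1.0359 -0.2721  0.1518 -1.1634  0.1149 -0.543   0.0479
 -1.434  -0.4551 -1.1199  0.9905  1.4078  1.5417  0.1554]
pivot [0.5171 0.1799] [-0.2621 -0.3745  0.2838  0.0268]
local [0.0014 0.1509]
```

View pics/lug.png

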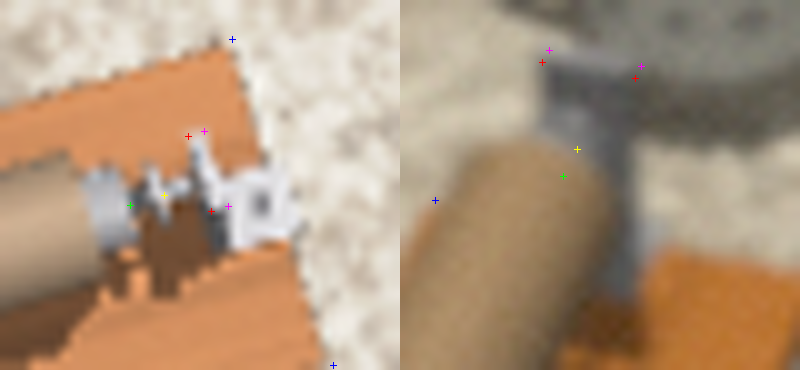

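The overlay puts the lug markers on the lug's top in both views, near (190–228,133–208) and (540–640,50–78). The collar marker lands on the collar at (160,192). The holder model agrees with the picture to about 1 px, so I'll move over the block.

```bash
python3 -m jog '{"series":[[[0.022,-0.0113,0.0037,0,0,0,1],[0.044,-0.0227,0.0074,0,0,0,1],[0.044,-0.0227,0.0074,0,0,0,1],[0.044,-0.0227,0.0074,0,0,0,1],[0.044,-0.0227,0.0074,0,0,0,1],[0.044,-0.0227,0.0074,0,0,0,1],[0.044,-0.0227,0.0074,0,0,0,1],[0.044,-0.0227,0.0074,0,0,0,1],[0.044,-0.0227,0.0074,0,0,0,1],[0.044,-0.0227,0.0074,0,0,0,1],[0.022,-0.0113,0.0037,0,0,4.3,1],[0,0,0,0,0,0,1]]]}'
cat > snap.py <<'E'
import sys
from h import *
from station import get_obs,optics
import h
def snap():
    for n in('side','top'): d[n]=optics.camera(n)
def yaw():
    o=get_obs();R=Ro.from_rotvec(o['tool_rot']).as_matrix();return np.arctan2(R[1,0],R[0,0]),o,R
def crop(n,x,y,w,hh,S,pts=()):
    im=cv2.resize(np.ascontiguousarray(d[n]['pixels'][y:y+hh,x:x+w,::-1]),(w*S,hh*S),interpolation=cv2.INTER_CUBIC)
    for X,col in pts:
        u=(proj(n,X)[0]-[x,y]+.5)*S-.5;cv2.drawMarker(im,tuple(int(round(v)) for v in u),col,0,7,1)
    return im
E
python3 - <<'E'
from snap import *
y,o,R=yaw();print(y,o['position'],o['t'],o['force'])
snap()
k=[.506,-.241,.15]
P=[(T(k,[sx*.033,sy*.024,.054]),(0,255,0)) for sx in(1,-1) for sy in(1,-1)]+[(T(k,[sx*.015,sy*.007,.104]),(0,0,255)) for sx in(1,-1) for sy in(1,-1)]
p0=pickle.load(open('cam0.pkl','rb'))
a=crop('side',340,165,50,60,8,P)
d['top']=p0['top'];b=crop('top',345,185,48,60,8,P)
cv2.imwrite('pics/blk.png',np.hstack([b,a]))
E
```

```text
t: 1.6
position: [0.5072, -0.2388, 0.3298]
tool_rot: [-3.131, -0.241, 0.002]
force: [-1.0, 0.2, -0.4]
opening: 0.0857
grasp_force: 0.0
0.15379651804408362 [ 0.50717604 -0.23875499  0.32983215] 1.6 [-1.03429648  0.19070619 -0.41801222]
```

View pics/blk.png

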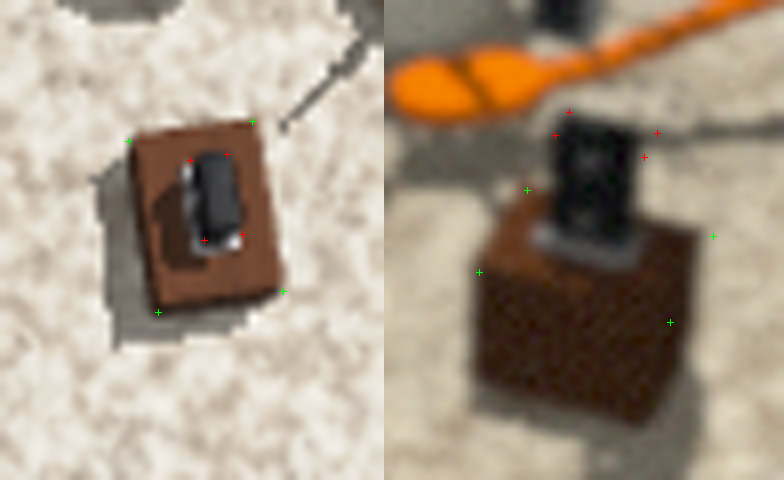

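The top overlay fits the block and handle to within 1 px. In the side view the markers sit about 1 px to the right of the block and handle. I'll go down and grip.

```bash
python3 -m jog '{"series":[[[-0.0009,0.0014,0.02,0,0,0.5,1],[0,0,0.03,0,0,0,1],[0,0,0.03,0,0,0,1],[0,0,0.016,0,0,0,1],[0,0,0,0,0,0,1],[0,0,0,0,0,0,0.4],[0,0,0,0,0,0,0.2],[0,0,0,0,0,0,0],[0,0,0,0,0,0,0],[0,0,0,0,0,0,0],[0,0,0,0,0,0,0]]]}'
```

```text
t: 3.08
position: [0.506, -0.2429, 0.2352]
tool_rot: [3.133, 0.221, 0.001]
force: [0.0, -0.1, 4.2]
opening: 0.0133
grasp_force: 58.7
```

```bash
python3 -c "
from snap import *
y,o,R=yaw();print(y,o['position'],R,o['force'],o['wrist_torque'])"
python3 -m jog '{"series":[[[0,0,-0.005,0,0,0,0],[0,0,-0.01,0,0,0,0],[0,0,-0.02,0,0,0,0],[0,0,-0.02,0,0,0,0],[0,0,-0.02,0,0,0,0],[0,0,-0.02,0,0,0,0],[0,0,-0.015,0,0,0,0],[0,0,-0.005,0,0,0,0],[0,0,0,0,0,0,0],[0,0,0,0,0,0,0]]]}'
python3 - <<'E'
from snap import *
np.set_printoptions(precision=4,suppress=True)
y,o,R=yaw();print(y,o['position'],R,o['force'],o['wrist_torque'],o['opening'])
snap()
z=o['position'][2]-.155-.0742;p=[*o['position'][:2],y]
print('tips z',z)
P=[(T(p,[sx*.012,sy*.002,z+q]),c) for sx in(1,-1) for sy in(1,-1) for q,c in((0,(0,255,0)),)]+[(T(p,[sx*.017,sy*.009,z+.052]),(0,0,255)) for sx in(1,-1) for sy in (1,-1)]
c=proj('side',P[0][0])[0].astype(int);print(c)
cv2.imwrite('pics/key1.png',np.hstack([crop('side',c[0]-30,c[1]-45,60,60,6,P),crop('top',340,170,60,60,6,P)]))
E
```

```text
0.14108618719071142 [ 0.50602495 -0.24289818  0.23520119] [[ 9.90063680e-01  1.40618231e-01  6.49625436e-04]
 [ 1.40618569e-01 -9.90063716e-01 -5.06931592e-04]
 [ 5.71886749e-04  5.93243957e-04 -9.99999661e-01]] [ 0.01679216 -0.0821327   4.2233446 ] [0.10027305 0.02895402 0.02742587]
t: 4.32
position: [0.5056, -0.2426, 0.3487]
tool_rot: [-3.133, -0.221, 0.002]
force: [0.2, -0.1, -1.8]
opening: 0.0136
grasp_force: 58.3
0.14097822566027474 [ 0.5056 -0.2426  0.3487] [[ 0.9901  0.1405 -0.0014]
 [ 0.1405 -0.9901  0.0011]
 [-0.0012 -0.0013 -1.    ]] [ 0.2494 -0.0857 -1.7589] [0.0103 0.0367 0.0023] 0.01357491127252997
tips z 0.11950382070798034
[363 175]
```

View pics/key1.png

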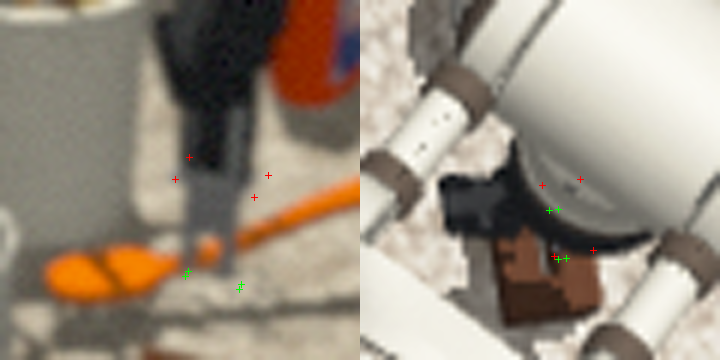

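The key is held straight. In the side crop the tips are at about (190,258) and (232,276), which matches the prediction once the side camera's 1 px bias is allowed for. I'll go over the gap between collar and lug.

```bash
python3 -m jog '{"series":[[[0.0093,-0.0109,0,0,0,0,0],[0.0182,-0.0215,0,0,0,0,0],[0.0182,-0.0215,0,0,0,0,0],[0.0182,-0.0215,0,0,0,0,0],[0.0182,-0.0215,0,0,0,0,0],[0.0182,-0.0215,0,0,0,0,0],[0.0093,-0.0108,0,0,0,-4,0],[0,0,0,0,0,-4,0],[0,0,0.01,0,0,0,0],[0,0,0,0,0,0,0],[0,0,0,0,0,0,0]]]}'
python3 - <<'E'
from snap import *
np.set_printoptions(precision=4,suppress=True)
y,o,R=yaw();print(y,o['position'],R[2],o['force'],o['wrist_torque'])
snap()
c=d['top'];
f=lambda X:(proj('top',[X[0],X[1],.228])-[316.5,115]).ravel();print('roll',least_squares(f,[.7,-.1]).x)
z=o['position'][2]-.2292;p=[*o['position'][:2],y];print('tips z',z)
h=[.5575,.0346,.2797]
P=[(T(p,[sx*.012,sy*.002,z]),(0,255,0)) for sx in(1,-1) for sy in(1,-1)]+[(T(p,[sx*.005,0,z]),(255,0,0)) for sx in(1,-1)]+[(T(h,[sx*.012,-.145,.094]),(0,0,255)) for sx in(1,-1)]+[(T(h,[0,-.1336,.078]),(0,255,255))]
c=proj('side',P[0][0])[0].astype(int);print(c)
a=crop('side',c[0]-22,c[1]-28,44,58,9,P)
c=proj('top',P[0][0])[0].astype(int)
cv2.imwrite('pics/key2.png',np.hstack([a,crop('top',c[0]-22,c[1]-28,44,58,9,P)]))
E
```

```text
t: 5.8
position: [0.5961, -0.0994, 0.3393]
tool_rot: [-3.111, -0.438, 0.001]
force: [-0.5, -1.0, -1.5]
opening: 0.0135
grasp_force: 58.4
0.2797714256776305 [ 0.5961 -0.0994  0.3393] [-0.0005 -0.0004 -1.    ] [-0.5296 -0.9645 -1.5082] [-0.0266  0.0233  0.0039]
roll [ 0.7532 -0.0858]
tips z 0.11014908392735626
[302 197]
```

View pics/key2.png

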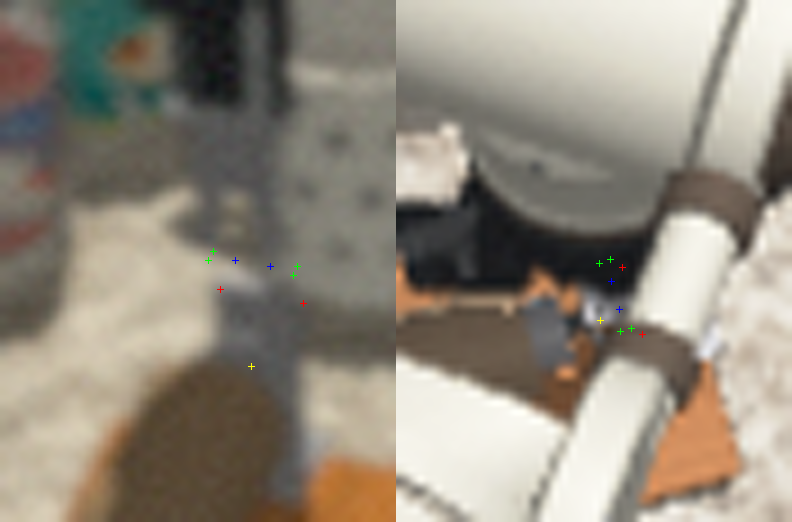

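The side crop shows the tines just above the lug. The slot light is near (233,215), the blade's right edge near x=272, and the lug spans about 213–300. I'll measure the offset numerically along the rows.

```bash
python3 - <<'E'
from snap import *
np.set_printoptions(linewidth=250)
d0=pickle.load(open('cam0.pkl','rb'))
snap();pickle.dump(dict(d),open('cam1.pkl','wb'))
g=lambda n,c:c[n]['pixels'].astype(int).sum(2)//3
a,b=g('side',d),g('side',d0)
print('cols',np.arange(296,322))
for r in range(180,206): print(r,a[r,296:322],'|')
print()
for r in range(196,216): print(r,b[r,296:322])
y,o,R=yaw();p=[*o['position'][:2],y];z=o['position'][2]-.2292
print('pred blade edges',proj('side',T(p,[[.012,0,z],[-.012,0,z],[.012,0,z+.03],[-.012,0,z+.03],[0,0,z+.02]])))
h=[.5575,.0346,.2797]
print('pred lug edges',proj('side',T(h,[[.012,-.145,.094],[-.012,-.145,.094],[.012,-.145,.085],[-.012,-.145,.085]])))
E
```

```text
cols [296 297 298 299 300 301 302 303 304 305 306 307 308 309 310 311 312 313 314 315 316 317 318 319 320 321]
180 [ 80  91 108 100  86  72  64  58  55  53  54  71  81  75  61  72  90 110 119 126 123 128 131 131 132 130] |
181 [ 82  93 103 100  93  82  83  84  77  76  77  82  87  81  69  81  99 117 123 128 125 126 128 126 126 129] |
182 [ 94  87  91  89  86  83  88  86  90  89  85  87  86  83  85  89 106 123 124 125 122 124 127 127 127 128] |
183 [ 94  92  91  87  84  82  81  88  87  84  82  87  88  83  88  99 113 123 123 119 113 111 114 123 126 128] |
184 [ 88  92  88  88  82  78  79  87  81  81  84  84  83  83  90 106 120 122 123 116 102  99 107 119 128 125] |
185 [ 88  90  94  86  85  82  80  86  82  81  86  86  84  87  97 106 122 122 124 117 114 106 112 120 124 125] |
186 [ 92  94  92  90  86  81  83  83  82  85  81  84  85  87  96 109 123 124 126 127 121 120 124 128 129 127] |
187 [ 91  92  92  90  91  84  85  85  85  86  86  83  82  84  98 112 119 125 126 126 129 127 129 124 130 127] |
188 [ 92  89  93  89  89  87  86  86  84  87  80  85  81  80  94 109 113 116 116 125 127 125 
[... 3718 characters left out ...]
35 131 129 128 122 120 104  95  86  91 124 153 169 174 168 167 166 170 175]
213 [122 124 131 134 135 136 135 135 134 129 124 118 115 106  96  88  96 125 160 177 176 168 163 165 167 176]
214 [122 126 135 134 140 140 136 134 130 127 123 118 110 102  94  89  98 125 163 183 188 182 169 167 169 173]
215 [126 132 132 137 137 136 136 136 131 124 114 115 106  99  95  83  90 120 160 184 187 185 178 169 171 171]
pred blade edges [[302.92601555 196.71460471]
 [312.31687782 198.33918217]
 [302.27994223 186.94929198]
 [311.87642118 188.54968194]
 [307.24734523 191.05415229]]
pred lug edges [[304.03087254 200.65218426]
 [313.27411146 202.27683485]
 [304.20920286 203.4288511 ]
 [313.39431963 205.05956055]]
```

The slot is about 0.6 px (roughly 1.5 mm) too far to the back relative to the lug. I'll correct that and feel downwards.

```bash
python3 -m jog '{"series":[[[-0.0014,0,0,0,0,0,0],[0,0,0.0125,0,0,0,0],[0,0,0,0,0,0,0],[0,0,0,0,0,0,0]]]}'
python3 -m jog '{"series":[[[0,0,0.002,0,0,0,0],[0,0,0.002,0,0,0,0],[0,0,0.002,0,0,0,0],[0,0,0.002,0,0,0,0],[0,0,0,0,0,0,0]]]}'
```

```text
t: 6.5
position: [0.5947, -0.0998, 0.3268]
tool_rot: [-3.11, -0.439, 0.001]
force: [-0.1, 0.5, -0.5]
opening: 0.0135
grasp_force: 58.4
t: 7.12
position: [0.5947, -0.0998, 0.3189]
tool_rot: [-3.11, -0.439, 0.001]
force: [-0.3, -0.8, -0.2]
opening: 0.0135
grasp_force: 58.4
```

```bash
python3 -m jog '{"series":[[[0,0,0.002,0,0,0,0],[0,0,0.002,0,0,0,0],[0,0,0.002,0,0,0,0],[0,0,0.002,0,0,0,0],[0,0,0,0,0,0,0]]]}'
python3 -m jog '{"series":[[[0,0,0.002,0,0,0,0],[0,0,0.002,0,0,0,0],[0,0,0,0,0,0,0]]]}'
```

```text
t: 7.75
position: [0.5947, -0.0998, 0.3109]
tool_rot: [-3.11, -0.439, 0.001]
force: [0.4, -0.1, -1.5]
opening: 0.0138
grasp_force: 58.4
t: 8.12
position: [0.5947, -0.0998, 0.3069]
tool_rot: [-3.11, -0.439, 0.001]
force: [0.3, -0.8, -0.3]
opening: 0.0132
grasp_force: 58.4
```

```bash
python3 -m jog '{"series":[[[0,0,0.0025,0,0,0,0],[0,0,0.0025,0,0,0,0],[0,0,0.0025,0,0,0,0],[0,0,0,0,0,0,0]]]}'
python3 -m jog '{"series":[[[0,0,0.0025,0,0,0,0],[0,0,0.0025,0,0,0,0],[0,0,0,0,0,0,0],[0,0,0,0,0,0,0]]]}'
python3 -c "
from snap import *
d0=pickle.load(open('cam0.pkl','rb'));snap();np.set_printoptions(linewidth=250)
cv2.imwrite('pics/in.png',crop('side',285,165,50,60,9))
y,o,R=yaw();print(y,o['position'],R[2])"
```

```text
t: 8.62
position: [0.5947, -0.0998, 0.2993]
tool_rot: [-3.11, -0.439, 0.001]
force: [0.0, 0.4, -1.1]
opening: 0.013
grasp_force: 58.4
t: 9.12
position: [0.5949, -0.0998, 0.2947]
tool_rot: [3.111, 0.439, 0.0]
force: [-0.5, -0.2, -0.9]
opening: 0.0133
grasp_force: 58.4
0.2806560966125714 [ 0.59488165 -0.0998334   0.29480894] [ 1.58934049e-04  1.09440228e-04 -9.99999981e-01]
```

View pics/in.png

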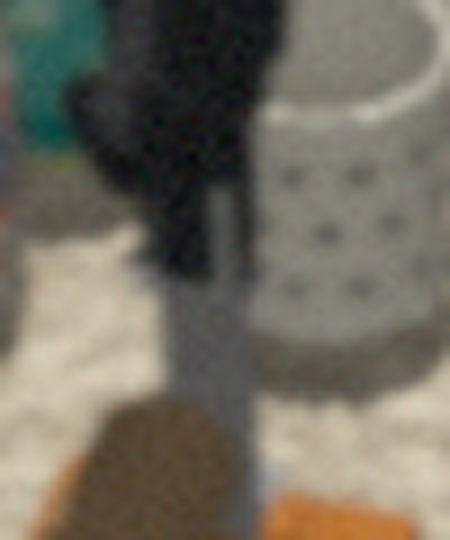

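The side view shows the blade seated between the tube end and the lug, at about (205,330). Next I'll find the collar by feel, moving along -y of the tool.

```bash
python3 -m jog '{"series":[[[0,-0.001,0,0,0,0,0],[0,-0.001,0,0,0,0,0],[0,0,0,0,0,0,0]]]}'
python3 -m jog '{"series":[[[0,-0.001,0,0,0,0,0],[0,0,0,0,0,0,0]]]}'
python3 -m jog '{"series":[[[0,-0.001,0,0,0,0,0],[0,0,0,0,0,0,0]]]}'
```

```text
t: 9.6
position: [0.5942, -0.0978, 0.2947]
tool_rot: [-3.111, -0.44, 0.0]
force: [-0.2, -0.3, -0.6]
opening: 0.0134
grasp_force: 58.4
t: 9.85
position: [0.594, -0.0969, 0.2947]
tool_rot: [-3.111, -0.439, 0.0]
force: [-0.4, -0.1, -1.5]
opening: 0.0132
grasp_force: 58.4
t: 10.1
position: [0.5937, -0.0959, 0.2947]
tool_rot: [-3.111, -0.439, -0.0]
force: [-0.2, 0.0, -1.3]
opening: 0.0132
grasp_force: 58.4
```

```bash
python3 -m jog '{"series":[[[0,-0.0005,0,0,0,0,0],[0,0,0,0,0,0,0]]]}'
python3 -m jog '{"series":[[[0,-0.0005,0,0,0,0,0],[0,0,0,0,0,0,0]]]}'
python3 -m jog '{"series":[[[0,-0.0005,0,0,0,0,0],[0,0,0,0,0,0,0]]]}'
```

```text
t: 10.35
position: [0.5936, -0.0955, 0.2947]
tool_rot: [-3.111, -0.439, -0.0]
force: [-0.4, 0.1, -1.7]
opening: 0.0133
grasp_force: 58.4
t: 10.6
position: [0.5934, -0.095, 0.2947]
tool_rot: [-3.111, -0.439, 0.0]
force: [0.5, 0.2, -0.8]
opening: 0.0132
grasp_force: 58.4
t: 10.85
position: [0.5933, -0.0947, 0.2948]
tool_rot: [3.11, 0.439, 0.0]
force: [0.5, -0.8, -2.6]
opening: 0.0133
grasp_force: 58.3
```

```bash
python3 -m jog '{"series":[[[0,-0.0005,0,0,0,0,0],[0,0,0,0,0,0,0]]]}'
python3 -m jog '{"series":[[[0,-0.0005,0,0,0,0,0],[0,0,0,0,0,0,0]]]}'
python3 -m jog '{"series":[[[0,-0.0005,0,0,0,0,0],[0,0,0,0,0,0,0]]]}'
```

```text
t: 11.1
position: [0.5933, -0.0945, 0.2948]
tool_rot: [3.11, 0.439, 0.001]
force: [0.5, -4.1, -1.6]
opening: 0.0132
grasp_force: 58.4
t: 11.35
position: [0.5932, -0.0942, 0.2949]
tool_rot: [3.109, 0.439, 0.001]
force: [1.8, -6.3, -2.7]
opening: 0.0135
grasp_force: 58.4
t: 11.6
position: [0.593, -0.0938, 0.2949]
tool_rot: [3.109, 0.439, 0.001]
force: [1.7, -5.9, -2.7]
opening: 0.0135
grasp_force: 58.4
```

The collar is found, at about 5.5–6 N. I'll press on in steps, watching the force.

```bash
python3 -m jog '{"series":[[[0,-0.001,0,0,0,0,0],[0,-0.001,0,0,0,0,0],[0,-0.001,0,0,0,0,0],[0,0,0,0,0,0,0]]]}'
python3 -m jog '{"series":[[[0,-0.001,0,0,0,0,0],[0,0,0,0,0,0,0]]]}'
python3 -m jog '{"series":[[[0,-0.0005,0,0,0,0,0],[0,0,0,0,0,0,0]]]}'
```

```text
t: 12.1
position: [0.5923, -0.0913, 0.295]
tool_rot: [3.107, 0.439, 0.002]
force: [1.7, -7.5, -3.7]
opening: 0.0135
grasp_force: 58.4
t: 12.35
position: [0.5921, -0.0905, 0.295]
tool_rot: [3.107, 0.439, 0.002]
force: [0.6, -8.7, -3.9]
opening: 0.0132
grasp_force: 58.4
t: 12.6
position: [0.5919, -0.0901, 0.295]
tool_rot: [3.107, 0.439, 0.002]
force: [2.3, -8.8, -3.0]
opening: 0.0135
grasp_force: 58.4
```

```bash
python3 -m jog '{"series":[[[0,-0.0005,0,0,0,0,0],[0,-0.0005,0,0,0,0,0],[0,0,0,0,0,0,0]]]}'
python3 -m jog '{"series":[[[0,-0.0005,0,0,0,0,0],[0,0,0,0,0,0,0]]]}'
python3 -m jog '{"series":[[[0,-0.0003,0,0,0,0,0],[0,0,0,0,0,0,0]]]}'
```

```text
t: 12.98
position: [0.5917, -0.0893, 0.295]
tool_rot: [3.106, 0.439, 0.002]
force: [2.6, -8.4, -4.7]
opening: 0.0131
grasp_force: 58.4
t: 13.22
position: [0.5916, -0.0889, 0.295]
tool_rot: [3.106, 0.439, 0.002]
force: [2.3, -10.4, -3.6]
opening: 0.0133
grasp_force: 58.4
t: 13.48
position: [0.5915, -0.0887, 0.295]
tool_rot: [3.106, 0.438, 0.002]
force: [2.5, -9.6, -4.8]
opening: 0.013
grasp_force: 58.4
```

```bash
cat > f.py <<'E'
from snap import *
def F(n=10):
    f=[];p=[]
    for i in range(n):
        optics.camera('top');y,o,R=yaw();f.append(o['force']);p.append(o['position'])
    f=np.mean(f,0);p=np.mean(p,0);c,s=np.cos(.28),np.sin(.28)
    q=p[:2]-[.5575,.0346]
    print('Floc x %.2f y %.2f z %.2f'%(c*f[0]+s*f[1],-s*f[0]+c*f[1],f[2]),'loc x %.4f y %.4f z %.4f yaw %.4f t %.2f'%(c*q[0]+s*q[1],-s*q[0]+c*q[1],p[2],y,o['t']),'tilt',R[:,2])
if __name__=='__main__':F()
E
python3 f.py
python3 -m jog '{"series":[[[0,-0.0003,0,0,0,0,0],[0,0,0,0,0,0,0]]]}' >/dev/null; python3 f.py
```

```text
Floc x -0.61 y -9.96 z -4.23 loc x -0.0014 y -0.1279 z 0.2950 yaw 0.2805 t 13.97 tilt [ 0.00206158 -0.00456337 -0.99998746]
Floc x -0.32 y -10.01 z -4.22 loc x -0.0014 y -0.1276 z 0.2950 yaw 0.2804 t 14.72 tilt [ 0.00214112 -0.00466665 -0.99998682]
```

```bash
python3 -m jog '{"series":[[[0,-0.0005,0,0,0,0,0],[0,-0.0003,0,0,0,0,0],[0,0,0,0,0,0,0]]]}' >/dev/null; python3 f.py
python3 -m jog '{"series":[[[0,-0.0003,0,0,0,0,0],[0,0,0,0,0,0,0]]]}' >/dev/null; python3 f.py
```

```text
Floc x -0.46 y -10.85 z -4.72 loc x -0.0014 y -0.1270 z 0.2951 yaw 0.2804 t 15.60 tilt [ 0.00233117 -0.00504879 -0.99998454]
Floc x -0.48 y -10.62 z -4.81 loc x -0.0014 y -0.1267 z 0.2951 yaw 0.2804 t 16.35 tilt [ 0.00237647 -0.00510451 -0.99998415]
```

```bash
python3 -m jog '{"series":[[[0,-0.0003,0,0,0,0,0],[0,0,0,0,0,0,0]]]}' >/dev/null; python3 f.py
python3 -m jog '{"series":[[[0,-0.0002,0,0,0,0,0],[0,0,0,0,0,0,0]]]}' >/dev/null; python3 f.py
```

```text
Floc x -0.70 y -10.95 z -4.55 loc x -0.0014 y -0.1264 z 0.2951 yaw 0.2804 t 17.10 tilt [ 0.00241435 -0.00524298 -0.99998334]
Floc x -0.30 y -11.14 z -4.61 loc x -0.0014 y -0.1263 z 0.2951 yaw 0.2804 t 17.85 tilt [ 0.00245717 -0.00530684 -0.9999829 ]
```

At 11.1 N the travel is about 6.4 mm, so the pin should be clear and the collar not yet bottomed. I'll try swinging gently, with a small -x move to begin.

```bash
python3 -m jog '{"series":[[[-0.001,0,0,0,0,0,0],[-0.001,0,0,0,0,0,0],[0,0,0,0,0,0,0]]]}' >/dev/null; python3 -c "
from f import F
F(4)"
python3 -m jog '{"series":[[[-0.001,0,0,0,0,0,0],[0,0,0,0,0,0,0]]]}' >/dev/null; python3 -c "
from f import F
F(4)"
```

```text
Floc x -0.28 y -10.68 z -5.60 loc x -0.0033 y -0.1263 z 0.2951 yaw 0.2803 t 18.43 tilt [ 0.00298488 -0.0052304  -0.99998187]
Floc x 0.85 y -10.79 z -5.17 loc x -0.0043 y -0.1263 z 0.2951 yaw 0.2803 t 18.88 tilt [ 0.0030215  -0.00526477 -0.99998158]
```

```bash
python3 -m jog '{"series":[[[-0.001,0,0,0,0,0.2,0],[0,0,0,0,0,0,0]]]}' >/dev/null; python3 -c "
from f import F
F(4)"
python3 -m jog '{"series":[[[-0.001,0,0,0,0,0.2,0],[0,0,0,0,0,0,0]]]}' >/dev/null; python3 -c "
from f import F
F(4)"
```

```text
Floc x 0.42 y -10.91 z -4.77 loc x -0.0053 y -0.1263 z 0.2951 yaw 0.2768 t 19.32 tilt [ 0.00300423 -0.00528572 -0.99998152]
Floc x -0.47 y -11.11 z -4.98 loc x -0.0063 y -0.1263 z 0.2951 yaw 0.2733 t 19.77 tilt [ 0.00295175 -0.00525786 -0.99998182]
```

```bash
python3 -m jog '{"series":[[[-0.001,0,0,0,0,0.2,0],[0,0,0,0,0,0,0]]]}' >/dev/null; python3 -c "
from f import F
F(4)"
python3 -m jog '{"series":[[[-0.001,0,0,0,0,0.2,0],[0,0,0,0,0,0,0]]]}' >/dev/null; python3 -c "
from f import F
F(4)"
```

```text
Floc x 0.36 y -11.36 z -4.53 loc x -0.0073 y -0.1262 z 0.2951 yaw 0.2699 t 20.23 tilt [ 0.00299751 -0.00524308 -0.99998176]
Floc x -0.18 y -11.11 z -5.30 loc x -0.0083 y -0.1262 z 0.2951 yaw 0.2664 t 20.68 tilt [ 0.00292608 -0.00523494 -0.99998202]
```

It swings freely. I'll clear the lug along the arc.

```bash
python3 -m jog '{"series":[[[-0.002,0,0,0,0,1.1,0],[-0.003,0,0,0,0,0.6,0],[-0.003,0,0,0,0,0.6,0],[-0.003,0,0,0,0,0.6,0],[-0.003,0,0,0,0,0.6,0],[-0.003,0,0,0,0,0.6,0],[0,0,0,0,0,0,0]]]}'; python3 -c "
from f import F
F(4)"
```

```text
t: 21.55
position: [0.5676, -0.0929, 0.2951]
tool_rot: [3.121, 0.305, 0.002]
force: [1.7, -11.3, -5.0]
opening: 0.0132
grasp_force: 58.6
Floc x -1.75 y -10.63 z -4.41 loc x -0.0255 y -0.1253 z 0.2950 yaw 0.1950 t 21.75 tilt [ 0.00168504 -0.00524508 -0.99998482]
```

```bash
python3 -m jog '{"series":[[[0,0.002,0,0,0,0,0],[0,0.002,0,0,0,0,0],[0,0.002,0,0,0,0,0],[0,0.002,0,0,0,0,0],[0,0.002,0,0,0,0,0],[0,0.001,0,0,0,0,0],[0,0,0,0,0,0,0]]]}'; python3 -c "
from f import F
F(4)"
```

```text
t: 22.62
position: [0.5694, -0.1014, 0.2946]
tool_rot: [-3.126, -0.306, 0.001]
force: [-0.4, -0.0, -0.6]
opening: 0.0135
grasp_force: 59.4
Floc x 0.19 y -0.01 z -1.26 loc x -0.0262 y -0.1341 z 0.2947 yaw 0.1953 t 22.82 tilt [-1.45173174e-04  3.18746029e-04 -9.99999939e-01]
```

```bash
python3 -m jog '{"series":[[[-0.005,0,0,0,0,1,0],[-0.01,-0.0002,0,0,0,2,0],[-0.01,-0.0002,0,0,0,2,0],[-0.01,-0.0002,0,0,0,2,0],[-0.01,-0.0002,0,0,0,2,0],[-0.01,-0.0002,0,0,0,2,0],[0,0,0,0,0,0,0]]]}'; python3 -c "
from f import F
F(2)"
```

```text
t: 23.7
position: [0.5141, -0.1072, 0.2946]
tool_rot: [-3.142, -0.004, 0.001]
force: [1.5, 0.8, -1.4]
opening: 0.0134
grasp_force: 59.4
Floc x 0.09 y 0.42 z -1.27 loc x -0.0804 y -0.1245 z 0.2948 yaw 0.0032 t 23.80 tilt [ 2.02357894e-04 -1.94437813e-04 -9.99999961e-01]
```

```bash
python3 -m jog '{"series":[[[-0.005,0,0,0,0,1,0],[-0.01,-0.0002,0,0,0,2,0],[-0.01,-0.0002,0,0,0,2,0],[-0.01,-0.0002,0,0,0,2,0],[-0.01,-0.0002,0,0,0,2,0],[-0.01,-0.0002,0,0,0,2,0],[-0.005,-0.0001,0,0,0,1,0],[-0.002,0,0,0,0,0,0],[0,0,0,0,0,0,0]]]}'; python3 -c "
from f import F
F(2)
from snap import *
d0=pickle.load(open('cam0.pkl','rb'));snap()
im=np.hstack([crop('side',235,165,140,170,3),crop('top',215,150,95,128,4)[:510]])
cv2.imwrite('pics/sw.png',im);print(im.shape)"
```

```text
t: 24.92
position: [0.4532, -0.1006, 0.2947]
tool_rot: [3.125, -0.323, -0.0]
force: [0.7, 0.8, -0.9]
opening: 0.0132
grasp_force: 59.4
Floc x 0.24 y -0.44 z -1.17 loc x -0.1374 y -0.1012 z 0.2947 yaw -0.2062 t 25.02 tilt [-8.79103596e-05 -3.46699702e-05 -9.99999996e-01]
(510, 800, 3)
```

View pics/sw.png

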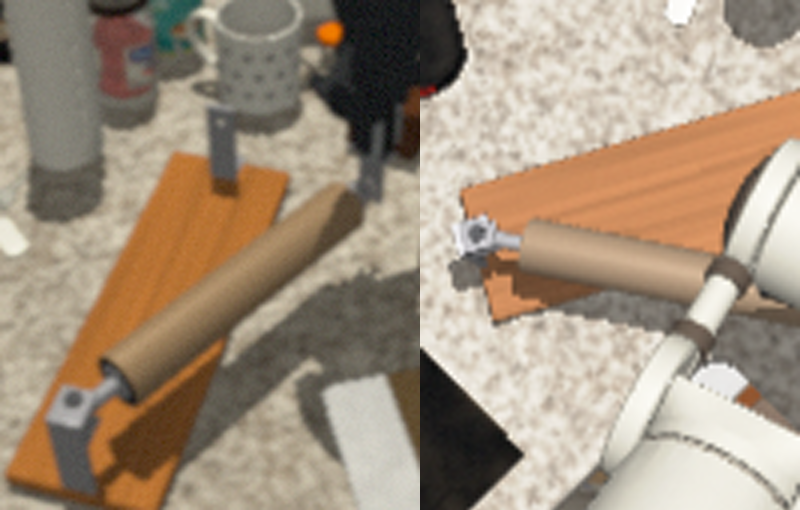

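The picture shows the spindle swung out by about 28°: the tube runs to (360,195) in the side half and the lug stands free at (222,150). I'll ease off, then lift the key.

```bash
python3 -m jog '{"series":[[[0.0015,0,0,0,0,0,0],[0,0,-0.003,0,0,0,0],[0,0,-0.005,0,0,0,0],[0,0,-0.008,0,0,0,0],[0,0,-0.012,0,0,0,0],[0,0,-0.015,0,0,0,0],[0,0,-0.012,0,0,0,0],[0,0,0,0,0,0,0]]]}'
python3 - <<'E'
from snap import *
y,o,R=yaw();print(o['position'],y,R[2])
g=np.array([.5060,-.2428]);D=np.r_[g-o['position'][:2],0];print('tool shift',R.T@D,'turn deg',-np.degrees(.141-y))
E
```

```text
t: 26.12
position: [0.4552, -0.1011, 0.3513]
tool_rot: [3.124, -0.323, 0.005]
force: [1.0, -0.2, -1.8]
opening: 0.0131
grasp_force: 59.4
[ 0.45518023 -0.10108913  0.35128217] -0.20627865216757388 [ 2.98029746e-03  8.16674951e-04 -9.99995225e-01]
tool shift [0.0787671  0.12829751 0.00033953] turn deg -19.89760108419372
```

```bash
python3 -m jog '{"series":[[[0.0068,0.0113,0,0,0,0,0],[0.0132,0.0214,0,0,0,0,0],[0.0132,0.0214,0,0,0,0,0],[0.0132,0.0214,0,0,0,0,0],[0.0132,0.0214,0,0,0,0,0],[0.0132,0.0214,0,0,0,0,0],[0.006,0.01,0,0,0,-3,0],[0,0,0,0,0,-7,0],[0,0,0,0,0,-7,0],[0,0,0,0,0,-2.9,0],[0,0,0,0,0,0,0],[0,0,0,0,0,0,0]]]}'
cat > goal.py <<'E'
from snap import *
y,o,R=yaw();print(o['position'],y,R[2])
g=np.array([.5060,-.2428]);D=np.r_[g-o['position'][:2],0];print('tool shift',(R.T@D).round(4),'turn deg',-np.degrees(.141-y),'force',o['force'],'t',o['t'])
E
python3 goal.py
```

```text
t: 27.62
position: [0.5055, -0.243, 0.3492]
tool_rot: [-3.133, -0.219, 0.001]
force: [-0.0, 0.7, -1.2]
opening: 0.0135
grasp_force: 59.4
[ 0.50551514 -0.24295495  0.34919215] 0.1398588834508638 [-5.91131462e-04 -4.82193335e-04 -9.99999709e-01]
tool shift [ 0.0005 -0.0001 -0.    ] turn deg -0.06538116219803586 force [-0.02797828  0.72097351 -1.20853255] t 27.625
```

```bash
python3 - <<'E'
from snap import *
snap()
a=cv2.imread('pics/key1.png',0)[:,:360];b=cv2.cvtColor(crop('side',333,130,60,60,6),cv2.COLOR_BGR2GRAY)
for nm,(x0,x1,y0,y1) in dict(handle=(160,260,60,150),blade=(165,262,185,265),tips=(178,245,215,285)).items():
    t=b[y0:y1,x0:x1];best=cv2.matchTemplate(a[y0-20:y1+20,x0-20:x1+20],t,cv2.TM_CCOEFF_NORMED)
    _,v,_,l=cv2.minMaxLoc(best);print(nm,v,'shift px',(l[0]-20)/6,(l[1]-20)/6)
E
```

```text
handle 0.995725691318512 shift px -0.16666666666666666 0.16666666666666666
blade 0.9877510070800781 shift px 0.0 0.0
tips 0.9848218560218811 shift px 0.0 0.0
```

The key hasn't shifted in the grip. I'll go down to just above the slot.

```bash
python3 -m jog '{"series":[[[0.0004,0,0.01,0,0,0,0],[0,0,0.02,0,0,0,0],[0,0,0.02,0,0,0,0],[0,0,0.01,0,0,0,0],[0,0,0,0,0,0,0],[0,0,0,0,0,0,0]]]}'; python3 goal.py
```

```text
t: 28.48
position: [0.5063, -0.2427, 0.2905]
tool_rot: [3.133, 0.221, 0.002]
force: [1.4, 0.1, -1.1]
opening: 0.0137
grasp_force: 59.4
[ 0.50631392 -0.24274683  0.29049104] 0.1410255519782176 [ 0.00102314  0.00105755 -0.99999892]
tool shift [-0.0003  0.     -0.    ] turn deg 0.0014640205100788523 force [ 1.43920952  0.10760342 -1.09733724] t 28.475
```

```bash
python3 -m jog '{"series":[[[0,0,0.003,0,0,0,0],[0,0,0.004,0,0,0,0],[0,0,0.004,0,0,0,0],[0,0,0,0,0,0,0]]]}'; python3 goal.py
python3 -m jog '{"series":[[[0,0,0.004,0,0,0,0],[0,0,0.006,0,0,0,0],[0,0,0.006,0,0,0,0],[0,0,0.006,0,0,0,0],[0,0,0,0,0,0,0]]]}'; python3 goal.py
```

```text
t: 28.98
position: [0.5058, -0.2424, 0.2781]
tool_rot: [-3.133, -0.221, 0.001]
force: [0.1, 0.4, -1.4]
opening: 0.0134
grasp_force: 59.4
[ 0.50580447 -0.24237772  0.27812285] 0.14105265027326636 [-7.53442797e-04 -8.08248205e-04 -9.99999390e-01]
tool shift [ 0.0001  0.0004 -0.    ] turn deg 0.0030166384483734207 force [ 0.05041198  0.36118792 -1.43726921] t 28.975
t: 29.6
position: [0.5057, -0.2424, 0.2559]
tool_rot: [-3.133, -0.221, 0.002]
force: [0.2, -0.4, -1.0]
opening: 0.0134
grasp_force: 59.4
[ 0.50572841 -0.24235314  0.25587604] 0.1409601255208081 [-0.0010573 -0.0011319 -0.9999988]
tool shift [ 0.0002  0.0005 -0.    ] turn deg -0.002284639367976712 force [ 0.24376057 -0.36769558 -1.04554675] t 29.6
```

```bash
python3 -m jog '{"series":[[[0,0,0.005,0,0,0,0],[0,0,0.005,0,0,0,0],[0,0,0.005,0,0,0,0],[0,0,0.002,0,0,0,0],[0,0,0,0,0,0,0]]]}'
python3 -m jog '{"series":[[[0,0,0.0015,0,0,0,0],[0,0,0.001,0,0,0,0],[0,0,0,0,0,0,0]]]}'
python3 -m jog '{"series":[[[0,0,0.001,0,0,0,0],[0,0,0.0005,0,0,0,0],[0,0,0,0,0,0,0]]]}'; python3 goal.py
```

```text
t: 30.22
position: [0.506, -0.2425, 0.2395]
tool_rot: [-3.134, -0.221, 0.0]
force: [-0.1, -0.5, -1.3]
opening: 0.0132
grasp_force: 59.4
t: 30.6
position: [0.506, -0.2425, 0.2372]
tool_rot: [-3.134, -0.221, 0.0]
force: [-0.2, 0.7, -1.4]
opening: 0.0134
grasp_force: 59.4
t: 30.98
position: [0.506, -0.2425, 0.2357]
tool_rot: [-3.134, -0.221, 0.0]
force: [-0.8, 0.0, -1.3]
opening: 0.013
grasp_force: 59.4
[ 0.50598465 -0.24252269  0.23565106] 0.14101990475567971 [-6.24369922e-05 -5.88498679e-05 -9.99999996e-01]
tool shift [-0.      0.0003 -0.    ] turn deg 0.001140458492687484 force [-0.84719783  0.03402824 -1.28693461] t 30.975
```

```bash
python3 -m jog '{"series":[[[0,0,0.0005,0,0,0,0],[0,0,0.0005,0,0,0,0],[0,0,0,0,0,0,0]]]}'
python3 -m jog '{"series":[[[0,0,0.0005,0,0,0,0],[0,0,0.0003,0,0,0,0],[0,0,0,0,0,0,0]]]}'
```

```text
t: 31.35
position: [0.5061, -0.2426, 0.2352]
tool_rot: [3.134, 0.221, -0.0]
force: [-2.2, 2.3, 4.1]
opening: 0.0135
grasp_force: 60.2
t: 31.72
position: [0.5062, -0.2426, 0.2352]
tool_rot: [3.134, 0.222, -0.0]
force: [-5.1, 3.9, 11.1]
opening: 0.0131
grasp_force: 61.2
```

The key is seated at the same height as when I took it. I'll release and retreat upwards.

```bash
python3 -m jog '{"series":[[[0,0,-0.0008,0,0,0,0],[0,0,0,0,0,0,0.4],[0,0,0,0,0,0,0.7],[0,0,0,0,0,0,1],[0,0,0,0,0,0,1],[0,0,0,0,0,0,1],[0,0,-0.01,0,0,0,1],[0,0,-0.03,0,0,0,1],[0,0,-0.04,0,0,0,1],[0,0,-0.04,0,0,0,1],[0,0,-0.03,0,0,0,1],[0,0,0,0,0,0,1]]]}'
python3 -m jog '{"series":[[[-0.02,0.02,0,0,0,0,1],[-0.04,0.04,0,0,0,0,1],[-0.04,0.04,0,0,0,0,1],[-0.04,0.04,0,0,0,0,1],[-0.02,0.02,0,0,0,0,1],[0,0,0,0,0,0,1],[0,0,0,0,0,0,1]]]}'
python3 - <<'E'
from snap import *
d0=pickle.load(open('cam0.pkl','rb'));snap()
# key in block vs. initial, both views; spindle angle from top
for n,(x,y,w,h) in (('side',(345,170,45,50)),('top',(355,195,32,35))):
    for nm,(xx,yy,ww,hh) in dict(all=(x,y,w,h)).items():
        t=d[n]['pixels'][yy:yy+hh,xx:xx+ww];a=d0[n]['pixels'][yy-5:yy+hh+5,xx-5:xx+ww+5]
        m=cv2.matchTemplate(cv2.resize(a,None,fx=4,fy=4),cv2.resize(t,None,fx=4,fy=4),cv2.TM_CCOEFF_NORMED);_,v,_,l=cv2.minMaxLoc(m)
        print(n,v,(np.array(l)-20)/4,'max diff',np.abs(t.astype(int)-a[5:-5,5:-5]).mean())
# tube: fit in top image by colour
hsv=cv2.cvtColor(d['top']['pixels'],cv2.COLOR_RGB2HSV)
for k,D in(('before',d0),('now',d)):
    im=D['top']['pixels'].astype(int);r,g,b=im[...,0],im[...,1],im[...,2]
    m=((r-b>25)&(r-b<75)&(r>110)&(r<215)).astype(np.uint8);m[:150]=0;m[250:]=0;m[:,:225]=0;m[:,345:]=0
    m=cv2.morphologyEx(m,cv2.MORPH_OPEN,np.ones((5,5)));nn,lab,st,ce=cv2.connectedComponentsWithStats(m)
    i=1+st[1:,4].argmax();ys,xs=np.where(lab==i);v=cv2.fitLine(np.c_[xs,ys].astype(np.float32),2,0,.01,.01).ravel();print(k,st[i],np.degrees(np.arctan2(v[1],v[0])))
E
```

```text
t: 33.22
position: [0.5067, -0.243, 0.3886]
tool_rot: [3.129, 0.221, 0.008]
force: [0.5, -0.3, 0.5]
opening: 0.0855
grasp_force: 0.0
t: 34.1
position: [0.3704, -0.4227, 0.3838]
tool_rot: [-3.132, -0.222, 0.0]
force: [0.5, 0.7, -0.7]
opening: 0.0855
grasp_force: 0.0
side 0.9988932013511658 [0. 0.] max diff 4.181333333333333
top 0.9995183944702148 [0. 0.] max diff 1.2961309523809523
before [240 179  75  32 988] -16.229143
now [240 205  76  26 993] 11.062388
```

The key stands exactly as it did at the start, the spindle is out by about 27°, and the arm is clear.

```bash
python3 -c "
from station import ctrl
print(ctrl.finish_job())"
```

```text
the job is handed in; nothing more can be done
None
```

The job is handed in: I pressed the collar to about 11 N until the pin left the lug, swung the spindle out about 27°, and put the key back fully home in its block; nothing else was touched, and the clock stood at about 34 s.

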